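# Load a brass blank under the ratchet hold-down stand

## Robot

A 6-joint arm with a two-finger parallel gripper is mounted at the origin on the work surface. World frame = base frame: x ahead of the robot, y to its left, z up, the work surface at z = 0. Lengths are in m, angles in degrees, forces in N, time in s.
With the tool pointing down it reaches from about 0.35 to 0.875 m from the base axis. Payload 4.2 kg.
Tool frame: the origin (TCP) lies midway between the tips of the shut fingers; the grasp point (between the pads) lies 19 mm behind it; z points along the fingers, y is the line along which they close (so a half turn about z gives the same grasp; the last joint's range is limited). The gripper opens to 87 mm and grips with 3 to 60 N. Pads are 19 mm wide; open, the fingers measure 117 mm over their backs; the gripper's body (75 mm by 190 mm) begins 51 mm behind the grasp point.
Start: joints at [80.936, 22.042, 0.453, 0, -68.411, -14.817], TCP at [0.253, 0.571, 0.223] pointing down, gripper open.
Joint ranges: [-179.83, 179.83], [-69.29, 118.12], [-61.27, 80.66], [-181.25, 117.63], [-171.15, -9.14], [-177.46, 177.46]. Speed limits (degrees/s): [159.86, 159.86, 180, 180, 180, 180].

## Interface

Orientations are given as [roll, pitch, yaw] about the fixed x, y, z axes, in that order (R = Rz(yaw) Ry(pitch) Rx(roll)).
In Python, from workcell import env gives the robot as it stands. The module is installed in compiled form; this text tells all that it offers. Calls block until the motion is done:
- env.goto(position, orientation): joint-space move of the TCP to a pose.
- env.move_straight(position, rotation=None, rate=0.15, force_limit=None): straight line of the TCP; rotation=None keeps the orientation; rate is the mean speed in m/s. With force_limit (N) it stops when the force on the tool has changed by that much, and returns True; else False.
- env.set_joints(angles): joint-space move.
- env.gripper_to(opening, grasp_force=None): opening from 0.0 (shut) to 1.0 (fully open); grasp_force is the grip in N (None keeps the last); returns when the fingers have stopped.
- env.dwell(seconds).
- env.inverse_kinematics(position, orientation): joint angles nearest the present ones, or None.
- env.read_state(): the state.
- env.grab_frame(name): name is "scene" or "top"; returns a dict with "image" (480x640x3 uint8, blue, green, red), "fx", "fy", "cx", "cy" (pixels), "position" and "orientation" of the camera in the world. Camera axes: x right, y up, looking along -z (the intrinsics and any distortion apply to the point x, -y, -z); pixel columns grow to the right and rows downward; lengths in m; the calibration is good to about 2 mm. A picture is of the moment at which its call begins. There is no depth.
A pose or a line that the arm cannot do raises env.Unreachable and nothing moves.
- env.close_job(): hands the job in; it is judged then, once.
Trained networks look in a picture, given as the dict that the camera call returned (one of the last four; its "shot" number tells which), for a name from the list of things; names that differ only in an ending like _2 or _b are one class to them, and where a whole thing is asked for, a point or a joint stands for the part that bears it (a point fixed in the world has none). Each returns a list of dicts, best first, with "score" (0 to 1); they miss things now and then, are a little off and sometimes report something else, mostly with a low value. They report only what shows in the picture. A call takes as long as a camera call. They do not tell look-alikes from the thing itself.
- env.search_frame(picture, thing): "xyz" ([x, y, z] in m, in world coordinates, good to about 4 mm: the middle of the surface that is visible of it).
- env.trace(picture, thing): "mask" (480x640 bool, what is visible of it).
The state is a dict: "clock": time; "joint_positions": joint angles; "qvel": joint speeds; "joint_torque": joint torques, N m; "position": TCP position; "tool_rot": TCP orientation; "force": force on the tool from outside, world axes, zero at the start; "wrist_torque": the same for the moment, N m; "opening": opening from 0.0 (shut) to 1.0 (fully open); "finger_force": force on a finger pad.
Only numpy, scipy, OpenCV 4.12 (cv2) and the standard library are available. Lean on these libraries where they do the work, as an engineer would, in place of code of your own. Each camera call takes 0.05 s, during which the arm holds its last target. There are 200 camera calls.

## Task

Set the brass-topped wooden work block under the hold-down stand. Lift the stand's head by its black knob, letting the catch click over the teeth, until it hangs on the catch high enough for the block to pass beneath, and slide the block, brass under the foot, gently home against the stop between the two side cheeks. Then squeeze the catch lever to the arm to free it from the teeth and let the head down gently by hand until the foot rests on the brass with its whole weight, and let go; do not jam the block on the stop, do not drop or press the foot on the brass, and leave the other things on the bench where they are.

Things in the scene. Friction and masses are not known exactly. Their poses are not given: they have to be found in the camera images.
- stand: Grey cast base 190 x 110 x 16 mm fixed to the bench. Origin on the bench directly under the foot axis, z up, x pointing from the open front edge (the side the block is loaded from) towards the post. The base runs from x = -60 to +130 mm, y = +-55 mm, top face at z = 16 mm. A square 24 mm toothed steel post stands at x = 95 mm and ends 152 mm above the bench (with a 36 mm stop collar at its top). Teeth on its +y side, 10 mm pitch, with level ledges on top and ramps below
- stop: Dark steel stop on the base: a 12 mm tall cross bar whose front face is at x = +27 mm of the stand frame, with two 10 mm tall side cheeks at its ends, 50 mm apart inside, running from x = 5 to 35 mm. Origin on the base's top face under the foot axis, 16 mm above stand, axes as stand
- foot: Black rubber foot disc, 26 mm across, 10 mm thick, under the front of the green sliding head. Origin at the centre of its underside, axes as stand. Head, foot and catch weigh 0.72 kg and slide together straight up and down only (drag about 35 N per m/s), from 0 (foot on the base's top face) to 58 mm up (top collar). The catch lets the head rise, clicking, and holds it on the next tooth below, every 10 mm
- catch (a joint): Angle (rad) of the sprung steel catch lever on its upright pin: 0 = nose fully in the teeth, about 0.2 = nose just clear of the teeth, 0.36 = squeezed right in. Its handle is an upright plate 50 mm long (10 to 60 mm behind the knob's axis), 22 mm high (32 to 54 mm above the foot's underside), 5 mm thick, along the +y side of the arm; pushing it towards the arm (-y) frees the nose: 3 N starts it, 6 N holds it right in
- knob_grip (a point): Middle of the black lifting knob (30 mm across, 29 mm tall, on a 14 mm stem) on top of the head, straight above the foot, 77 mm above the foot's underside. The knob's top is 14 mm higher, the top of the arm 25 mm lower. Moves with the head, axes as stand
- squeeze (a point): Point in the middle of the arm's width, 36 mm behind the knob's axis towards the post and 44 mm above the foot's underside, where catch and arm are squeezed together: the arm's -y face (knurled, fixed) is at y = -9 mm and the outer face of the catch handle at y = +42 mm when free, +31 mm when squeezed right in (+36 mm just clears the teeth), so a grip from above closes along y from 51 to about 40 mm. Arm 18 mm wide, 22 mm high. Moves with the head, axes as stand
- work: Pale beech work block 24 mm high, 160 mm long: a broad end 52 x 44 mm carrying a fixed brass blank 34 x 34 x 3 mm (its top at 27 mm), and a handle 108 x 26 mm. Origin on the underside below the blank's centre, x from handle to broad end, which ends at x = +27 mm, the handle at -133 mm. 0.10 to 0.15 kg; balances at x = -37 mm. Home: origin on stop's, x along the stand's
- solder_block: Bystander: plain black soldering block 130 x 60 x 24 mm, lying; origin at the centre of its underside
- jar: Bystander: closed jar 68 mm across, 85 mm tall; origin under its centre
- pan: Bystander: dark shallow annealing pan 120 mm across, 30 mm tall; origin under its centre
- mallet: Bystander: hammer with a wooden handle, lying flat
- scriber: Bystander: screwdriver with a wooden handle, lying flat
- pliers: Bystander: pliers with black grips, 150 mm long, lying flat, origin at the pivot
- burr_cup: Bystander: white ceramic cup 68 mm across, 70 mm tall; origin under its centre
Things that resemble listed ones, but are neither listed nor needed, are in the scene too. Of the things shaped like the work, the beech one is meant.

How it is judged (in metres and radians):
On the way, in this order (a step that is already met when the one before it is completed fails the run):
1. the head hangs on its catch, let go, with the foot high enough for the block to pass (z of foot in the frame of stop above 0.031 m and value of joint catch below 0.25 rad and contact force between the fingers and stand below 0.1 N and linear speed of foot below 0.01 m/s), for 0.2 s.
2. the block is home against the stop under the raised foot (z of foot in the frame of stop above 0.031 m and x of work in the frame of stop between -0.002 and 0.002 m and y of work in the frame of stop between -0.006 and 0.006 m and z of work in the frame of stop below 0.003 m), for 0.1 s.
At the end, for the whole second after the job is handed in: The block lies flat on the base, within 2 mm of the stop's cross bar and 6 mm of the middle, square within 0.12 rad; the foot presses on its brass with more than 4 N, that is with the head's own weight; the catch has sprung back (under 0.25 rad); all is at rest (x of work in the frame of stop between -0.002 and 0.002 m and y of work in the frame of stop between -0.006 and 0.006 m and z of work in the frame of stop below 0.003 m and angle between the x axis of work and the x axis of stand, either way round below 0.12 rad and contact force between foot and work above 4 N and value of joint catch below 0.25 rad and linear speed of work below 0.01 m/s); the robot touches nothing.
It fails at once if the foot is dropped, pressed or rammed on the work block with more than 22 N (contact force between foot and work above 22 N).
It fails at once if the block is jammed against the stop or its cheeks with more than 25 N (contact force between work and stop above 25 N).
It fails at once if the catch is held open with the head up while the block is not yet under the foot (the head must be raised with the catch clicking over the teeth) (value of joint catch above 0.3 rad and z of foot in the frame of stop above 0.022 m and horizontal distance between work and stop above 0.03 m).
It fails at once if a bystander is shifted by more than 20 mm (distance of any of solder_block, jar, pan, mallet, scriber, pliers, burr_cup from where it was at the start of the episode above 0.02 m).
It also fails if it takes over 64 s, if anything falls off the work surface, if the arm or the gripper's body presses on something with over 40 N, if the wrist force passes 120 N, or if a joint passes its speed limit or range.

## Working session

There is one attempt and no reset: what is moved stays moved. The work goes in short steps, each a Python script; the robot and the scene stay as the last script left them, time stands still between calls to the robot, and variables do not carry over. Pictures are saved under pics/ and viewed, at most 10 in all, crops included, and the job is handed in when it is done.

```bash
mkdir -p pics; python3 - <<'E'
from workcell import env
import cv2,numpy as np
for n in ("scene","top"):
    f=env.grab_frame(n); cv2.imwrite(f"pics/{n}0.png",f["image"])
    print(n,f["position"],f["orientation"],f["fx"],f["fy"],f["cx"],f["cy"],[k for k in f])
    for t in ("stand","stop","foot","knob_grip","squeeze","catch","work","solder_block","jar","pan","mallet","scriber","pliers","burr_cup"):
        print(t,[(np.round(d["xyz"],3).tolist(),round(d["score"],2)) for d in env.search_frame(f,t)[:4]])
print(env.read_state())
E
```

```text
scene [ 1.24324974 -0.40645017  1.01156582] [39.70828543 -1.06057938 58.79636213] 472.6890856195951 472.6890856195951 325.7012325764772 242.96203503786302 ['image', 'fx', 'fy', 'cx', 'cy', 'position', 'orientation', 'shot']
stand [([0.654, -0.024, 0.028], 0.7)]
stop [([0.61, -0.036, 0.024], 0.44)]
foot []
knob_grip [([0.623, -0.015, 0.089], 0.64)]
squeeze [([0.626, -0.017, 0.086], 0.9)]
catch []
work [([0.465, -0.294, 0.02], 0.74), ([0.431, -0.133, 0.023], 0.61), ([0.741, 0.283, 0.061], 0.21)]
solder_block [([0.655, -0.024, 0.03], 0.72), ([0.548, 0.301, 0.019], 0.7)]
jar [([0.74, 0.281, 0.063], 0.78)]
pan [([0.501, -0.48, 0.017], 0.95)]
mallet [([0.677, 0.449, 0.022], 0.83)]
scriber [([0.642, -0.395, 0.025], 0.74)]
pliers [([0.454, 0.433, 0.012], 0.71)]
burr_cup [([0.688, -0.306, 0.042], 0.6), ([0.546, 0.302, 0.02], 0.2)]
top [0.48758297 0.00492145 1.54781265] [  4.11278707   0.33739067 -88.71232037] 581.8537941563251 581.8537941563251 314.18809959463067 243.43782572823005 ['image', 'fx', 'fy', 'cx', 'cy', 'position', 'orientation', 'shot']
stand [([0.614, -0.011, 0.014], 0.56)]
stop
[... 592 characters left out ...]
6], 0.87)]
{'clock': 1.5, 'joint_positions': array([ 8.09364305e+01,  2.20435318e+01,  4.53384505e-01,  1.11187455e-03,
       -6.84121559e+01, -1.48179157e+01]), 'qvel': array([ 0.03449728, -0.03832195, -0.08975108,  0.10362499, -0.03507149,
        0.16898577]), 'joint_torque': array([ 6.51390710e-04, -3.90457177e+01,  1.87620574e+01,  4.22430262e+00,
        1.55505800e-02, -1.71439711e-05]), 'position': array([0.2529913 , 0.57149014, 0.22253862]), 'tool_rot': array([ 1.79998038e+02, -1.58852789e-03, -2.38810761e+01]), 'force': array([-0.22299052, -0.71426068, -0.17333165]), 'wrist_torque': array([ 0.01059438, -0.00565579,  0.01888067]), 'finger_force': 0.0, 'opening': 1.0018326760174996}
```

View pics/scene0.png

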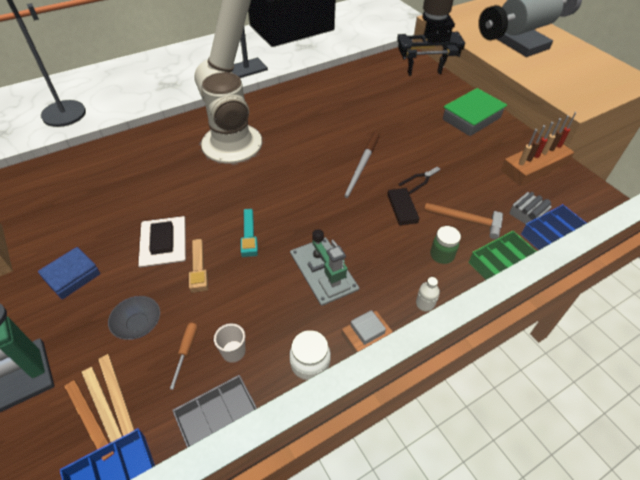

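View pics/top0.png

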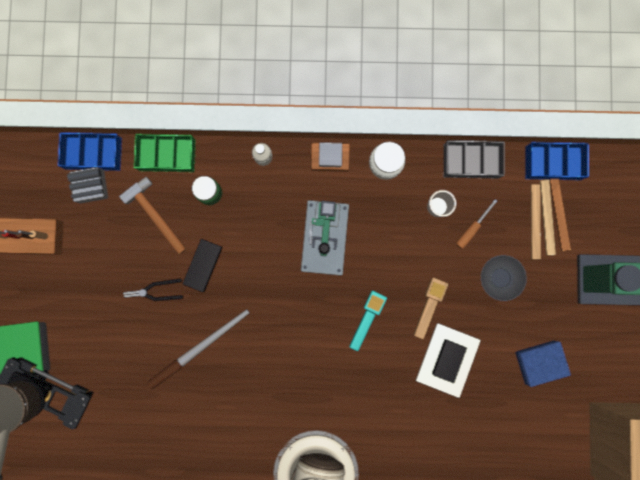

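Candidates for the work: the beech handle with brass at top (432,308) / scene (198,270), and the teal one at top (369,320) / scene (249,238), which is the look-alike. There are also plain wooden sticks at top (545,220). I choose the beech one at (432,308). The stand is at (326,238), post away from the robot, knob near (324,248). Next I'll fit both poses.

```bash
cat > h.py <<'E'
from workcell import env
import cv2,numpy as np
from scipy.spatial.transform import Rotation as Ro
def cam(f): return Ro.from_euler('xyz',f["orientation"],degrees=True).as_matrix(),np.array(f["position"])
def proj(f,P):
    R,p=cam(f); c=(np.atleast_2d(P)-p)@R
    return np.c_[f["cx"]+f["fx"]*c[:,0]/-c[:,2], f["cy"]+f["fy"]*c[:,1]/c[:,2]]
def unproj(f,uv,z):
    R,p=cam(f); uv=np.atleast_2d(uv).astype(float)
    d=np.c_[(uv[:,0]-f["cx"])/f["fx"],-(uv[:,1]-f["cy"])/f["fy"],-np.ones(len(uv))]@R.T
    return p+d*((z-p[2])/d[:,2])[:,None]
def place(x,y,yaw,pts):
    c,s=np.cos(yaw),np.sin(yaw); pts=np.atleast_2d(pts)
    return np.c_[x+c*pts[:,0]-s*pts[:,1],y+s*pts[:,0]+c*pts[:,1],pts[:,2]]
def rect(x0,x1,y0,y1,z): return np.array([[x0,y0,z],[x1,y0,z],[x1,y1,z],[x0,y1,z]])
def near(f,thing,xy):
    r=[d for d in env.trace(f,thing)]
    def dist(d):
        v,u=np.nonzero(d["mask"]); return np.hypot(*(unproj(f,[[u.mean(),v.mean()]],.02)[0,:2]-xy))
    return min(r,key=dist)["mask"].astype(np.uint8)
def crop(f,polys,ctr,half,name,k=6):
    u,v=map(int,ctr); im=f["image"][v-half:v+half,u-half:u+half]
    im=cv2.resize(im,None,fx=k,fy=k,interpolation=cv2.INTER_CUBIC)
    for P,col in polys:
        q=((proj(f,P)-[u-half,v-half]+.5)*k).astype(np.int32); cv2.polylines(im,[q],True,col,1)
    return im
E
python3 - <<'E'
from h import *
from scipy.optimize import minimize
f=env.grab_frame("top"); g=env.grab_frame("scene")
wo=np.array([[27,-22],[27,22],[-25,22],[-25,13],[-133,13],[-133,-13],[-25,-13],[-25,-22]])/1000
def hull(F,P): # silhouette of prism
    return proj(F,P)
def sil(F,pose,parts):
    m=np.zeros((480*4,640*4),np.uint8)
    for pts in parts:
        q=proj(F,place(*pose,pts)); h=cv2.convexHull(((q+.5)*4).astype(np.float32)).astype(np.int32)
        cv2.fillPoly(m,[h],255)
    return cv2.resize(m,(640,480),interpolation=cv2.INTER_AREA)/255.
def box(x0,x1,y0,y1,z0,z1): return np.r_[rect(x0,x1,y0,y1,z0),rect(x0,x1,y0,y1,z1)]
W=[box(-.025,.027,-.022,.022,0,.024),box(-.133,-.025,-.013,.013,0,.024),box(-.017,.017,-.017,.017,.024,.027)]
S=[box(-.06,.13,-.055,.055,0,.016),box(.083,.107,-.012,.012,0,.152),box(.077,.113,-.018,.018,.14,.152)]
def fit(thing,parts,p0,xy,Fs):
    ms=[near(F,thing,xy).astype(float) for F in Fs]
    print(thing,[m.sum() for m in ms])
    def c(p): return sum(np.abs(sil(F,(p[0],p[1],p[2]),parts)-m).sum() for F,m in zip(Fs,ms))
    r=minimize(c,p0,method='Nelder-Mead',options=dict(initial_simplex=np.array(p0)+np.r_[np.zeros((1,3)),np.diag([.01,.01,.15])],xatol=1e-4,fatol=.5))
    return r.x,r.fun
out={}
for t,P,p0,xy in (("work",W,[.49,-.31,-.3],[.448,-.289]),("stand",S,[.605,-.01,-.05],[.62,-.01])):
    for Fs in ([f],[g],[f,g]):
        x,c=fit(t,P,p0,xy,Fs); print(np.round(x,4),np.degrees(x[2]),c)
    if t=="stand":
        x,c=fit(t,P,p0,xy,[f])
    out[t]=x
w,s=out["work"],out["stand"]
lw=[(place(*w,np.c_[wo,np.full(8,.024)]),(0,255,0)),(place(*w,rect(-.017,.017,-.017,.017,.027)),(255,0,0))]
ls=[(place(*s,rect(-.06,.13,-.055,.055,.016)),(0,255,0)),(place(*s,rect(.077,.113,-.018,.018,.152)),(255,0,0)),(place(*s,rect(-.015,.015,-.015,.015,.107)),(0,0,255))]
im=np.hstack([crop(f,lw,(432,308),38,0,5),crop(f,ls,(326,238),38,0,5)])
c1=proj(g,place(*w,[[-.05,0,0]]))[0];c2=proj(g,place(*s,[[.03,0,.05]]))[0]
im=np.vstack([im[:, :],np.hstack([crop(g,lw,c1,38,0,5),crop(g,ls,c2,38,0,5)])])
cv2.imwrite("pics/fit.png",cv2.resize(im,(600,600)))
cv2.imwrite("pics/fit.png",im[:, :] if im.shape[0]<=600 else cv2.resize(im,(600,600)))
E
```

```text
work [np.float64(758.0)]
[ 0.4842 -0.3061 -0.3475] -19.909588493747435 119.1450980392157
work [np.float64(755.0)]
[ 0.4841 -0.3074 -0.3506] -20.087198509603194 44.35294117647059
work [np.float64(758.0), np.float64(755.0)]
[ 0.4843 -0.3058 -0.3341] -19.140525309461758 178.81960784313725
stand [np.float64(2941.0)]
[ 0.5797 -0.0091 -0.0707] -4.048347551113873 100.11764705882351
stand [np.float64(2887.0)]
[ 0.5772 -0.0082 -0.0897] -5.141426780230775 233.74117647058824
stand [np.float64(2941.0), np.float64(2887.0)]
[ 0.5783 -0.0089 -0.0752] -4.307200329164879 362.3764705882353
stand [np.float64(2941.0)]
```

View pics/fit.png

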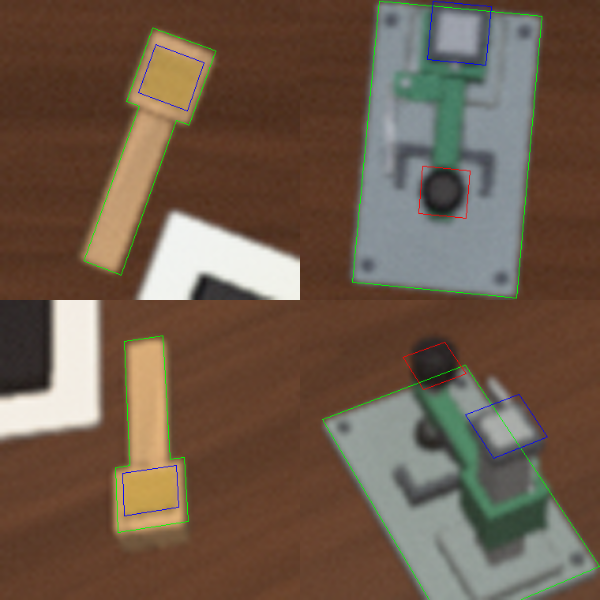

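The overlay matches the beech block and the stand to a pixel or so. In scene, the knob (crop 434,361) sits higher than expected for head = 0, so I'll triangulate its height, then grip it and lift.

```bash
cat >> h.py <<'E'
S=(.5786,-.0088,np.radians(-4.3)); YS=-4.3
W=(.4842,-.3065,np.radians(-19.8)); YW=-19.8
def sp(x,y,z): return place(*S,[[x,y,z]])[0]
def wp(x,y,z): return place(*W,[[x,y,z]])[0]
def knob(f,z0=.1):
    u,v=proj(f,sp(0,0,z0))[0].astype(int); b=f["image"].max(2)[v-14:v+14,u-14:u+14]
    n,l,st,c=cv2.connectedComponentsWithStats((b<70).astype(np.uint8)); 
    k=1+np.argmin([np.hypot(*(c[i]-14))-.05*min(st[i,4],100) for i in range(1,n)])
    return c[k]+[u-14,v-14],st[k]
def knobheight(h=.1):
    f=env.grab_frame("top"); g=env.grab_frame("scene")
    a,sa=knob(f,h);b,sb=knob(g,h)
    zs=np.linspace(.06,.2,281); d=[np.hypot(*(unproj(f,[a],z)-unproj(g,[b],z))[0,:2]) for z in zs]
    i=int(np.argmin(d)); return zs[i],d[i],unproj(f,[a],zs[i])[0],a,sa,b,sb
E
python3 - <<'E'
from h import *
print(knobheight()); print(sp(0,0,.1))
for z in(.093,.103,.113,.123): print(z,proj(env.grab_frame("scene"),sp(0,0,z)))
for p in (sp(0,0,.15),wp(-.07,0,.1)): print(env.inverse_kinematics(p,[180,0,YS]))
E
```

```text
(np.float64(0.108), np.float64(0.001048009102377566), array([ 0.57950234, -0.00797688,  0.108     ]), array([323.64210526, 248.23157895]), array([10,  9, 10, 12, 95], dtype=int32), array([317.43382353, 235.58088235]), array([  9,   6,  12,  14, 136], dtype=int32))
[ 0.5786 -0.0088  0.1   ]
0.093 [[317.35096325 239.36767237]]
0.103 [[317.37045411 236.81486739]]
0.113 [[317.39019779 234.22894777]]
0.123 [[317.41019926 231.60926497]]
[ 1.51593234e+01  2.10988964e+01 -1.21344214e+01  2.54444375e-14
 -5.67666823e+01  7.05406766e+01]
[-1.56085738e+01  1.79564259e+01 -2.57639121e+01  2.54444375e-14
 -4.62796620e+01  1.01308574e+02]
```

```bash
python3 - <<'E'
from h import *
R=[180,0,YS]
env.goto(sp(0,0,.20),R); 
env.gripper_to(.75)
s=env.read_state();print(s["force"],s["position"],s["clock"])
print(env.move_straight(sp(0,0,.087),R,rate=.08,force_limit=6))
env.gripper_to(0,grasp_force=30)
s=env.read_state();print(s["force"],s["opening"],s["finger_force"],s["position"])
print(env.move_straight(sp(0,0,.125),R,rate=.04,force_limit=35))
s=env.read_state();print(s["force"],s["position"],s["clock"])
f=env.grab_frame("scene");cv2.imwrite("pics/lift.png",cv2.resize(f["image"][160:310,220:420],(800,600)))
E
```

```text
[-0.08558058 -0.23227224  0.36709771] [ 0.57859153 -0.00884089  0.19999383] 5.4167
False
[-0.95639827  5.18764836  0.62343151] 0.3299655283646725 29.996425716838075 [ 0.57871915 -0.0078442   0.0869508 ]
False
[  6.61578644   3.86725609 -16.15319969] [ 0.57860272 -0.00780816  0.12136802] 8.8083
```

View pics/lift.png

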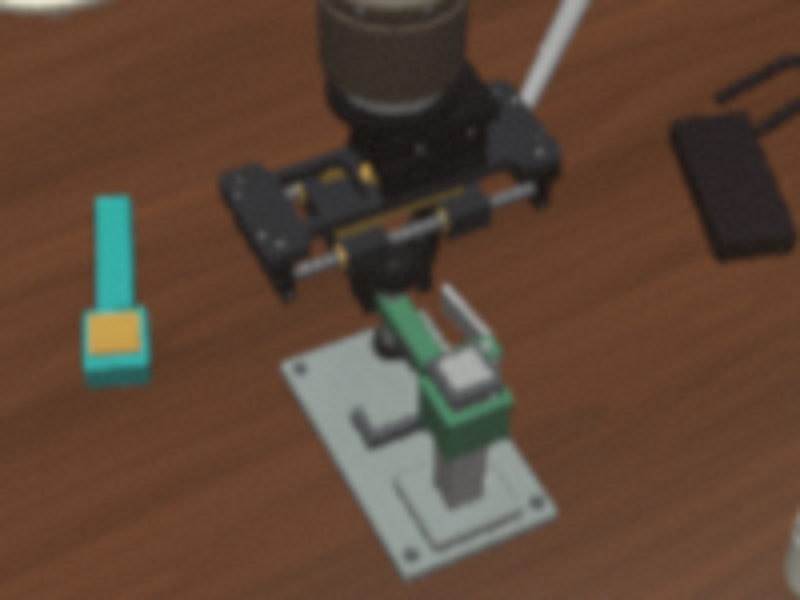

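Picture: head raised in the gripper, sleeve just under the collar (crop 465,400), foot clear of the base. Now I'll lower in small steps until the catch takes the weight.

```bash
sed -i 's/^S=(.5786,-.0088/S=(.5786,-.0078/' h.py; python3 - <<'E'
from h import *
R=[180,0,YS]
z=.125
for i in range(8):
    z-=.0015; env.move_straight(sp(0,0,z),R,rate=.03); env.dwell(.1); s=env.read_state(); print(round(z,4),s["position"][2],s["force"].round(1))
    if s["force"][2]>-1: break
E
```

```text
0.1235 0.12097763200189972 [  6.2   0.3 -13.6]
0.122 0.12040362124195585 [  5.3   0.9 -12.5]
0.1205 0.11970093564444764 [  5.6   0.6 -12.2]
0.119 0.11876777466008169 [  4.5   1.  -10.5]
0.1175 0.11765751479393345 [ 3.9  1.3 -8.9]
0.116 0.11697577190879746 [-0.1  2.8  0.3]
```

Hung after a net 30 mm rise (10 → 40 mm). I'll let go, back off, verify, then go to the block.

```bash
python3 - <<'E'
from h import *
R=[180,0,YS]
env.gripper_to(.75); env.dwell(.3)
env.move_straight(sp(0,0,.19),R,rate=.12)
R2=[180,0,YW]
env.goto(wp(-.07,0,.15),R2); env.gripper_to(.7)
k=knobheight(.135); print(k[:4]); f=env.grab_frame("top"); g=env.grab_frame("scene")
print("zs",[(z,proj(g,sp(0,0,z))[0].round(1)) for z in (.123,.133,.143)],k[5])
im=np.hstack([cv2.resize(f["image"][265:350,380:465],(400,400)),cv2.resize(g["image"][190:290,260:360],(400,400))]); cv2.imwrite("pics/pre.png",im)
print(env.read_state()["clock"],env.read_state()["force"])
E
```

```text
(np.float64(0.138), np.float64(0.0011429465125776983), array([ 0.57959845, -0.00801566,  0.138     ]), array([323.78640777, 247.40776699]))
zs [(0.123, array([317.8, 231.5])), (0.133, array([317.8, 228.8])), (0.143, array([317.8, 226.1]))] [317.46099291 227.70921986]
14.7417 [-0.8257797  -0.86631489 -0.01734222]
```

View pics/pre.png

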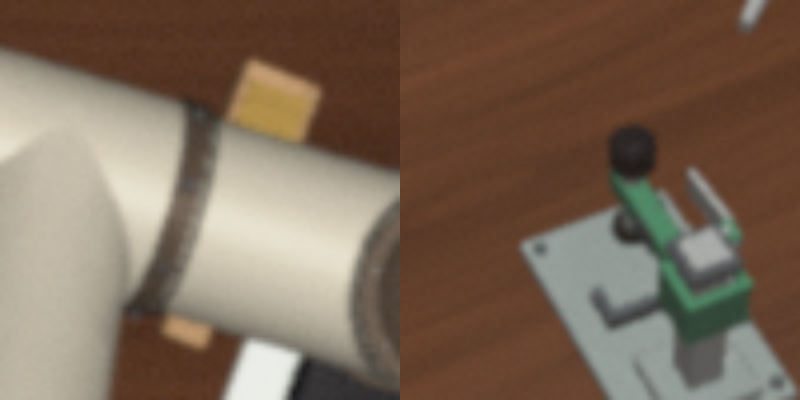

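The head hangs at 40 mm (knob at 0.138). The white card lies about 25 mm beside the handle's rear half, so I'll grip forward at x=-45. Then I'll set the block down in clear space before the stand and regrasp at -70 so the gripper body clears the head.

```bash
sed -i 's/^S=(.5786/S=(.5790/' h.py; python3 - <<'E'
from h import *
R2=[180,0,YW]; R=[180,0,YS]
env.gripper_to(.5)
env.goto(wp(-.045,0,.10),R2)
print(env.move_straight(wp(-.045,0,.006),R2,rate=.08,force_limit=6))
env.gripper_to(0,grasp_force=25)
s=env.read_state();print(s["force"],s["opening"],s["position"],wp(-.045,0,.006))
env.move_straight(wp(-.045,0,.09),R2,rate=.1)
print(env.read_state()["opening"])
env.move_straight(sp(-.155,0,.09),R,rate=.15)
print(env.move_straight(sp(-.155,0,.0065),R,rate=.06,force_limit=4))
env.gripper_to(.5); env.move_straight(sp(-.155,0,.09),R,rate=.12)
env.goto(sp(-.155,.0,.20),R)
env.set_joints(env.read_state()["joint_positions"]+np.array([60,0,0,0,0,0]))
f=env.grab_frame("top"); wo=np.array([[27,-22],[27,22],[-25,22],[-25,13],[-133,13],[-133,-13],[-25,-13],[-25,-22]])/1000
P=sp(-.11,0,0)
lw=[(place(P[0],P[1],S[2],np.c_[wo,np.full(8,.024)]),(0,255,0)),(place(P[0],P[1],S[2],rect(-.017,.017,-.017,.017,.027)),(255,0,0)),(place(*S,rect(-.06,.13,-.055,.055,.016)),(0,255,0))]
cv2.imwrite("pics/placed.png",crop(f,lw,(326,280),60,0,5)); print(env.read_state()["clock"])
E
```

```text
False
[0.33541003 0.01832299 1.61698762] 0.2946514238552644 [ 0.44202723 -0.29128185  0.0062802 ] [ 0.44186037 -0.29125679  0.006     ]
0.2965007458004651
False
25.7833
```

View pics/placed.png

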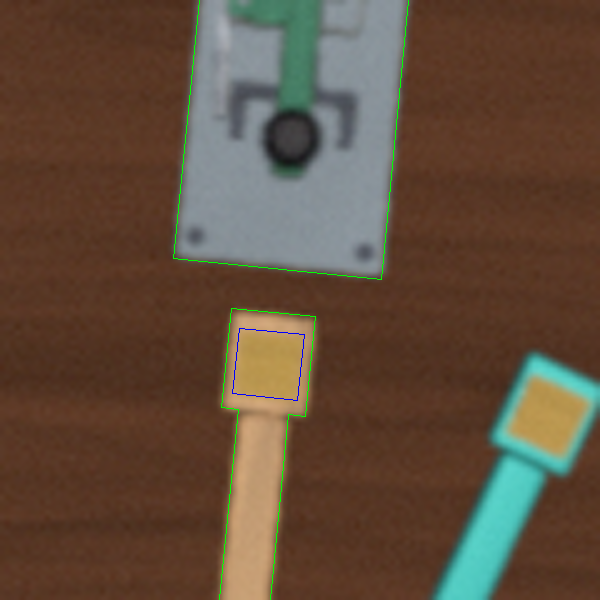

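Picture: the block lies in front of the stand, square to it (brass at crop 268,366), within about 1 mm of the drawn outline; the stand outline fits too. Now I'll regrasp and slide it in.

```bash
python3 - <<'E'
from h import *
R=[180,0,YS]
env.goto(sp(-.18,0,.08),R)
env.move_straight(sp(-.18,0,.006),R,rate=.08,force_limit=6)
env.gripper_to(0,grasp_force=35); print(env.read_state()["opening"])
env.move_straight(sp(-.18,0,.0265),R,rate=.06)
env.move_straight(sp(-.101,0,.0265),R,rate=.08)
print("down",env.move_straight(sp(-.101,0,.0215),R,rate=.02,force_limit=3))
s=env.read_state(); f0=s["force"]; print(f0,s["position"],s["clock"])
z=s["position"][2]
hit=env.move_straight(sp(-.066,0,z),R,rate=.015,force_limit=4)
s=env.read_state(); d=place(0,0,-S[2],[s["position"]-sp(0,0,0)])[0]
print(hit,s["force"],d,s["clock"])
E
```

```text
0.29541734250912
down True
[-0.6638829   1.24110577  4.14158145] [ 4.78052035e-01 -1.00552790e-04  2.18491823e-02] 30.8417
True [-0.83358425  0.65293601  4.74826828] [-1.01235980e-01  8.10709976e-05  2.19027361e-02] 31.2583
```

```bash
python3 - <<'E'
from h import *
R=[180,0,YS]
def loc():
    s=env.read_state(); return place(0,0,-S[2],[s["position"]-sp(0,0,0)])[0].round(4),s["force"].round(2)
env.move_straight(sp(-.1012,0,.0221),R,rate=.01); print(loc())
x=-.1012
while x<-.064:
    x+=.002
    hit=env.move_straight(sp(x,0,.0221),R,rate=.02,force_limit=9)
    l=loc(); print(round(x,4),hit,l[0],l[1])
    if hit or l[1][0]<-5: break
print(env.read_state()["clock"])
E
```

```text
(array([-0.1012,  0.    ,  0.022 ]), array([0.12, 0.37, 0.42]))
-0.0992 False [-0.1004 -0.0003  0.022 ] [-3.18  1.65  5.71]
-0.0972 False [-0.099  -0.0006  0.022 ] [-4.27  1.67  6.3 ]
-0.0952 False [-0.0975 -0.0009  0.022 ] [-6.36  0.9   8.53]
32.2583
```

Looks like the nose is dragging on the base; I'll raise slightly and look.

```bash
python3 - <<'E'
from h import *
R=[180,0,YS]
def loc():
    s=env.read_state(); return place(0,0,-S[2],[s["position"]-sp(0,0,0)])[0].round(4),s["force"].round(2)
for z in (.0230,.0240,.0250): env.move_straight(sp(-.0975,0,z),R,rate=.02); print(loc())
f=env.grab_frame("scene");c=proj(f,sp(-.03,0,.03))[0].astype(int)
g=env.grab_frame("top");e=proj(g,sp(-.03,0,.03))[0].astype(int)
k=lambda F,c:cv2.resize(F["image"][c[1]-35:c[1]+35,c[0]-35:c[0]+35],(400,400),interpolation=cv2.INTER_CUBIC)
cv2.imwrite("pics/slide.png",np.hstack([k(f,c),k(g,e)]))
E
```

```text
(array([-0.0977, -0.0001,  0.0227]), array([ 0.35, -0.04, -0.44]))
(array([-0.0974,  0.    ,  0.0239]), array([-1.51, -0.25, -1.52]))
(array([-0.0974,  0.    ,  0.025 ]), array([-0.26, -0.73, -1.69]))
```

View pics/slide.png

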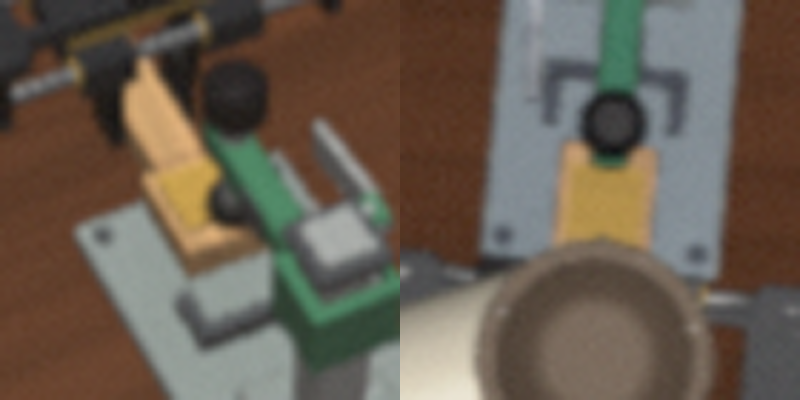

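Picture: block centred between the cheeks, its nose about 8 mm short of them (top crop 607,145), so nothing is caught; it was just friction. Continuing slightly unloaded.

```bash
python3 - <<'E'
from h import *
R=[180,0,YS]
def loc():
    s=env.read_state(); return place(0,0,-S[2],[s["position"]-sp(0,0,0)])[0].round(4),s["force"].round(2)
z=.0236; env.move_straight(sp(-.0974,0,z),R,rate=.02); print(loc())
x=-.0974
while x<-.064:
    st=.003 if x<-.078 else .001
    x+=st
    hit=env.move_straight(sp(x,0,z),R,rate=.025,force_limit=8)
    l=loc(); print(round(x,4),hit,l[0],l[1])
    if hit or l[1][0]<-4.5: break
    if l[1][2]>2.5: z+=.0004
print(env.read_state()["clock"])
E
```

```text
(array([-0.0975, -0.    ,  0.0235]), array([-0.  , -0.53, -1.41]))
-0.0944 False [-0.0941  0.0001  0.0236] [ 0.72  0.85 -2.36]
-0.0914 False [-0.0912  0.      0.0236] [-0.29  0.01 -0.88]
-0.0884 False [-0.0882  0.      0.0236] [-0.05 -0.63 -1.65]
-0.0854 False [-0.0852  0.      0.0236] [-0.82  0.56 -1.02]
-0.0824 False [-0.0822  0.      0.0236] [ 0.01  0.16 -1.38]
-0.0794 False [-0.0792  0.      0.0236] [ 0.13  0.26 -1.75]
-0.0764 False [-0.0762  0.      0.0236] [-0.81 -0.17 -1.05]
-0.0754 False [-0.0754 -0.      0.0236] [-0.39 -0.68 -0.55]
-0.0744 False [-0.0743  0.      0.0236] [-0.71  0.39 -1.44]
-0.0734 False [-0.0733  0.      0.0236] [ 0.23 -0.56 -1.44]
-0.0724 False [-0.0723  0.      0.0236] [-0.75  0.86 -1.66]
-0.0714 False [-0.0713  0.      0.0236] [-0.14  0.27 -1.48]
-0.0704 False [-0.0703  0.      0.0236] [ 0.63  0.87 -1.83]
-0.0694 False [-0.0693  0.      0.0236] [-0.43  0.02 -0.32]
-0.0684 False [-0.0683  0.      0.0236] [-0.33 -0.1  -0.72]
-0.0674 False [-0.0679 -0.0002  0.0234] [-1.48  0.59 -0.6 ]
-0.0664 False [-0.0679 -0.0003  0.0233] [-4.87  1.87  0.59]
37.75
```

Contact with the stop at about 4 N. I'll settle it on the base, release, and hover for the squeeze while checking.

```bash
python3 - <<'E'
from h import *
R=[180,0,YS]
def loc():
    s=env.read_state(); return place(0,0,-S[2],[s["position"]-sp(0,0,0)])[0].round(4),s["force"].round(2)
env.move_straight(sp(-.0672,0,.0222),R,rate=.02); print(loc())
env.gripper_to(.6); print(loc())
env.move_straight(sp(-.072,0,.19),R,rate=.2); env.gripper_to(1.0)
env.move_straight(sp(.03,.011,.19),R,rate=.2)
f=env.grab_frame("scene");c=proj(f,sp(-.03,0,.03))[0].astype(int)
g=env.grab_frame("top");e=proj(g,sp(-.03,0,.03))[0].astype(int)
k=lambda F,c:cv2.resize(F["image"][c[1]-35:c[1]+35,c[0]-35:c[0]+35],(400,400),interpolation=cv2.INTER_CUBIC)
wo=np.array([[27,-22],[27,22],[-25,22],[-25,13],[-133,13],[-133,-13],[-25,-13],[-25,-22]])/1000
lw=[(place(*S,np.c_[wo,np.full(8,.040)]),(0,255,0))]
cv2.imwrite("pics/home.png",np.hstack([crop(f,lw,c,40,0,5),crop(g,lw,e,40,0,5)])); print(env.read_state()["clock"],loc())
E
```

```text
(array([-0.0679, -0.0002,  0.0223]), array([-4.98,  1.15,  3.34]))
(array([-0.0671,  0.    ,  0.0222]), array([0.04, 0.62, 0.21]))
41.4 (array([0.0288, 0.0108, 0.1902]), array([ 0.71,  0.48, -0.41]))
```

View pics/home.png

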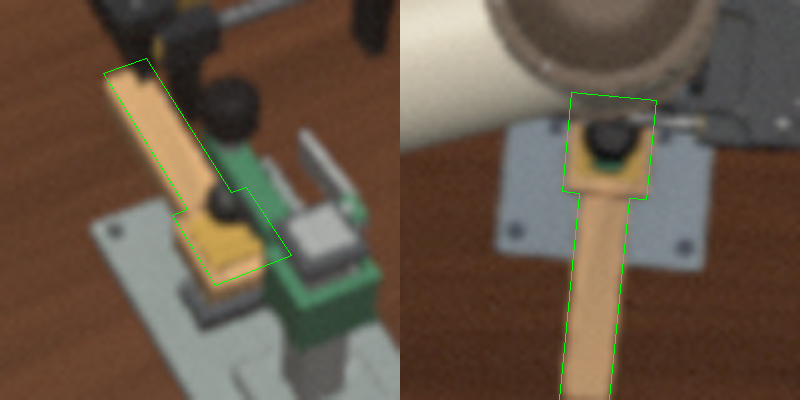

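Picture: block seated against the cross bar, square, matching the home outline in the top view (brass under the foot, 605,155). Now the squeeze.

```bash
python3 - <<'E'
from h import *
R=[180,0,YS]
def loc():
    s=env.read_state(); return place(0,0,-S[2],[s["position"]-sp(0,0,0)])[0].round(4),s["force"].round(2),round(s["opening"],3),round(s["clock"],2)
print(env.move_straight(sp(.03,.011,.085),R,rate=.1,force_limit=6),loc())
env.gripper_to(0,grasp_force=25); print(loc())
env.move_straight(sp(.03,.011,.088),R,rate=.03); env.dwell(.1); print(loc())
E
```

```text
False (array([0.0306, 0.0111, 0.0858]), array([ 0.62, -0.62,  0.48]), 0.998, 42.6)
(array([0.0288, 0.0105, 0.0835]), array([-0.11, -1.18, -8.08]), 0.443, 43.47)
(array([0.0289, 0.0106, 0.0874]), array([-2.59, -1.75, -7.88]), 0.447, 43.82)
```

```bash
python3 - <<'E'
from h import *
R=[180,0,YS]
def loc():
    s=env.read_state(); return place(0,0,-S[2],[s["position"]-sp(0,0,0)])[0].round(4),s["force"].round(2),round(s["opening"],3),round(s["clock"],2)
h=env.move_straight(sp(.03,.011,.077),R,rate=.03,force_limit=5); l=loc(); print(h,l)
z=l[0][2]+.0 if h else .077
low=0
for i in range(40):
    z-=.0005; env.move_straight(sp(.03,.011,z),R,rate=.02); l=loc(); print(round(z,4),l[0][2],l[1][2],l[2],l[3])
    if l[1][2]>-2.5: break
    if l[3]>53: break
E
```

```text
False (array([0.0289, 0.0106, 0.0762]), array([-4.77, -2.57, -7.67]), 0.449, 44.33)
0.0765 0.0759 -8.36 0.446 44.58
0.076 0.0755 -6.69 0.443 44.83
0.0755 0.0751 -6.69 0.445 45.08
0.075 0.0746 -7.06 0.442 45.33
0.0745 0.0741 -6.34 0.448 45.58
0.074 0.0736 -7.64 0.447 45.83
0.0735 0.0731 -7.37 0.447 46.08
0.073 0.0726 -7.29 0.446 46.33
0.0725 0.0721 -7.03 0.443 46.58
0.072 0.0716 -7.63 0.453 46.83
0.0715 0.0711 -6.77 0.454 47.08
0.071 0.0706 -6.71 0.446 47.33
0.0705 0.0701 -6.71 0.446 47.58
0.07 0.0696 -6.82 0.447 47.83
0.0695 0.0691 -6.8 0.447 48.08
0.069 0.0686 -7.31 0.446 48.33
0.0685 0.0681 -7.29 0.448 48.58
0.068 0.0676 -7.02 0.444 48.83
0.0675 0.0671 -7.44 0.448 49.08
0.067 0.0666 -6.3 0.449 49.33
0.0665 0.0661 -6.85 0.441 49.58
0.066 0.0656 -6.79 0.442 49.83
0.0655 0.0652 -5.97 0.448 50.08
0.065 0.0652 -3.22 0.443 50.33
0.0645 0.0652 -2.43 0.444 50.58
```

The foot is on the brass, taking most of the weight; release and retreat.

```bash
python3 - <<'E'
from h import *
R=[180,0,YS]
def loc():
    s=env.read_state(); return place(0,0,-S[2],[s["position"]-sp(0,0,0)])[0].round(4),s["force"].round(2),round(s["opening"],3),round(s["clock"],2)
env.move_straight(sp(.03,.011,.0641),R,rate=.02); print(loc())
env.gripper_to(1.0); print(loc())
env.move_straight(sp(.03,.011,.20),R,rate=.12); print(loc())
env.set_joints(env.read_state()["joint_positions"]+np.array([35,0,0,0,0,0])); print(loc())
f=env.grab_frame("scene");c=proj(f,sp(-.03,0,.03))[0].astype(int)
g=env.grab_frame("top");e=proj(g,sp(-.0,0,.03))[0].astype(int)
wo=np.array([[27,-22],[27,22],[-25,22],[-25,13],[-133,13],[-133,-13],[-25,-13],[-25,-22]])/1000
lw=[(place(*S,np.c_[wo,np.full(8,.040)]),(0,255,0))]
cv2.imwrite("pics/end.png",np.hstack([crop(f,[],c,40,0,5),crop(g,lw,e,40,0,5)]))
E
```

```text
(array([0.0289, 0.0105, 0.0651]), array([-6.91, -1.81, -0.95]), 0.448, 50.83)
(array([0.03 , 0.011, 0.064]), array([0.62, 0.75, 0.23]), 1.002, 51.88)
(array([0.0294, 0.0109, 0.199 ]), array([-0.15, -0.47,  0.61]), 1.001, 53.16)
(array([-0.1066,  0.3501,  0.1989]), array([ 0.6 , -0.07,  0.23]), 1.001, 54.53)
```

View pics/end.png

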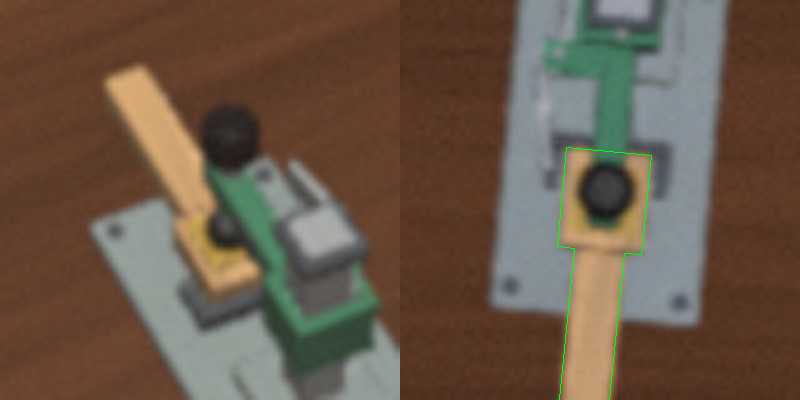

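The foot rests on the brass, the block is home and square, and the catch is sprung back out. I'm handing in.

```bash
python3 -c "
from workcell import env
print(env.close_job())"
```

```text
the job is handed in; nothing more can be done
None
```

The job is handed in at about 55 s on the clock: the beech block sits home against the stop, the head was let down by hand with the foot resting on the brass, the catch has sprung back and the arm is clear; the hand-in call returned no verdict.

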